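# Set the stop of the marking jig and hold the square in its corner

### The job

Set up the marking jig: swing the stop's clamp lever open, slide the stop along the fence until its face is at the engraved line, and swing the lever fully back so that it locks there. Then pick up the right-angle gauge by its grip bar, lay it flat on the jig plate, and press it into the corner until its two outer edges bear firmly against the fence and the stop, squarely and without a gap. Finish while still gripping the gauge and pressing it into the corner, and leave the other things on the bench where they are.

Things in the scene. Friction and masses are not known exactly. Their poses are not given: they have to be found in the camera images.
- jig: Fixed jig: grey painted base plate, top 6 mm above the bench. Origin on the bench under the middle line of the fence rail; x axis across the fence, to the robot's left (roughly); y axis along the fence, roughly towards the robot. The plate spans x -120 to +35 mm, y -170 to +170 mm. A thin black engraved line runs across it along x at y = -42 mm.
- fence: Steel rail fixed on the jig plate, same frame as the jig: x -12 to +12, y -168 to +168 mm, top 30 mm above the bench. Its front face (x = -12 mm) is the fence face. Its back has one notch at y = +22 mm for the clamp's tooth (the wide mouth takes the tooth up to 4 mm off) and ends at y = +84 mm; beyond is the parking bay, where the stop starts.
- stop: Aluminium stop sliding on the fence along y (2.5 N friction when unclamped), axes as the jig's, origin at bench level under the rail's middle line. Arm over the wide side of the plate: y -22 to +22, x -98 to -13 mm, 7.5 to 33 mm high; its face at y = -22 is the stop face. Saddle over the rail 42 mm high. Black grip post 24 (x) x 16 (y) mm at x = -50, y = 0, from 33 to 67 mm above the bench.
- stop_corner (a point): Point of the stop where its stop face meets the fence face, at the plate's top, 6 mm above the bench; the gauge goes on the -x, -y side of it (beyond the stop as seen by the robot, right of the fence). It moves with the stop.
- mark (a point): Point of the jig where the engraved line meets the fence face, 6 mm above the bench: stop_corner lies here when the stop is at the line.
- clamp (a joint): Angle of the clamp lever, rad: 0 = locked (lever along the fence, pointing along the jig's +y, to the robot), 0.6 = fully open (swung to the jig's +x, clockwise from above, about its vertical pivot). Its tooth is clear of the notch or bay from about 0.3 on. Stays where left (1 N at the knob). It shuts fully only in the parking bay and at the line.
- clamp_knob (a point): Middle of the grip of the lever's knob: a black upright round knob of 14 mm diameter, from 51 to 85 mm above the bench (this point 68 mm), 80 mm from the pivot. The flat steel lever below it is 13 mm wide, its top at 51 mm.
- clamp_pivot (a point): Point on the lever's vertical pivot axis, at the knob's height (68 mm above the bench).
- square: Loose steel right-angle gauge, flat on the bench at the left, about 0.35 kg: an L 10 mm thick, legs 26 mm wide. Origin at its underside below the grip bar. In place its x points to the fence, y to the stop. Outer edges: long leg at x = +40 (y -70 to +40 mm), short leg at y = +40 (x -45 to +40 mm). Black grip bar 16 (x) x 36 (y) mm upright at the origin, 10 to 47 mm above the underside.
- square_heel (a point): Outer corner of the gauge, at its underside, where the two outer edges meet (x = +40, y = +40 mm of the gauge).
- petri: Red petri dish, 63 mm across and 29 mm high, loose bystander; origin at the centre of its underside.
- tape: Roll of tape, 100 mm across and 25 mm high, loose bystander right of the jig; origin at the centre of its underside.
- counter: Hand tally counter, 56x76x23 mm, loose bystander at the right; origin at its underside.

How it is judged (in metres and radians):
On the way, in this order (a step that is already met when the one before it is completed fails the run):
1. the clamp lever is swung open (value of joint clamp above 0.3 rad), for 0.2 s.
2. with the lever open, the stop is slid to the engraved line (within 4 mm) (value of joint clamp above 0.28 rad and y of stop_corner in the frame of mark between -0.004 and 0.004 m), for 0.2 s.
3. the lever is locked with the stop at the line (value of joint clamp below 0.06 rad and y of stop_corner in the frame of mark between -0.0025 and 0.0025 m), for 0.2 s.
At the end, for the whole second after the job is handed in: Lever within 0.06 rad of shut, stop within 2.5 mm of the line; gauge flat on the plate (3 mm, 0.03 rad), heel within 2.5 mm of the corner, square to the fence within 0.02 rad, at rest, pressing over 1 N on fence and on stop each, and gripped by the fingers (over 2 N) (all of step 3 and x of square_heel in the frame of stop_corner between -0.0025 and 0.0025 m and y of square_heel in the frame of stop_corner between -0.0025 and 0.0025 m and z of square_heel in the frame of stop_corner below 0.003 m and angle between the x axis of square and the x axis of jig, either way round below 0.02 rad and angle between square's own z axis and vertical below 0.03 rad and contact force between square and fence above 1 N and contact force between square and stop above 1 N and contact force between the fingers and square above 2 N and linear speed of square below 0.01 m/s); the arm keeps its last pose, push and grip.
It fails at once if a bystander (petri dish, tape, counter) is shifted by more than 25 mm (distance of any of petri, tape, counter from where it was at the start of the episode above 0.025 m).
It also fails if it takes over 72 s, if anything falls off the work surface, if the arm or the gripper's body presses on something with over 40 N, if the wrist force passes 120 N, or if a joint passes its speed limit or range.

### The arm

A 6-joint arm with a two-finger parallel gripper is mounted at the origin on a cart in front of the work surface, level with it; the furniture and walls round the work are solid. World frame = base frame: x ahead of the robot, y to its left, z up, the work surface at z = 0. Lengths are in mm, angles in rad, forces in N, time in s.
With the tool pointing down it reaches from about 275 to 725 mm from the base axis. Payload 5.6 kg.
Tool frame: the origin (TCP) lies midway between the tips of the shut fingers; the grasp point (between the pads) lies 19 mm behind it; z points along the fingers, y is the line along which they close (so a half turn about z gives the same grasp; the last joint's range is limited). The gripper opens to 85 mm and grips with 20 to 120 N. Pads are 22 mm wide; open, the fingers measure 114 mm over their backs; the gripper's body (76 mm by 85 mm) begins 54 mm behind the grasp point. The pads swing forward as they close: fully open they stand 13 mm farther back than shut.
Start: joints at [1.567, 0.255, 0.108, 0, -1.424, -0.285], TCP at [156.614, 527.224, 206.083] pointing down, gripper open.
Joint ranges: [-2.95, 2.95], [-1.21, 1.97], [-1.09, 1.5], [-2.87, 1.71], [-2.94, -0.07], [-3.05, 3.05]. Speed limits (rad/s): [2.57, 2.57, 3.14, 3.14, 3.14, 3.14].

### API

Orientations are given as a unit quaternion [w, x, y, z].
In Python, from cell import r, imaging gives the robot as it stands.
- The arm moves only by the tool apply_moves, never from a script. Its argument "deltas" is a list of rows, each a list of 7 numbers: the opening, from 0 (shut) to 1 (fully open), then the shift along the tool's x, y, z in units of 40 mm (1.0 is 40 mm), then the turn, a rotation vector about the tool's x, y, z in units of 6 degrees (1.0 is 6 degrees). A call has exactly 8 rows; each row shifts and turns the commanded pose from where the row before left it, along the tool's axes as they then stand; what a row does not reach is not made up. A row lasts 1/12 s, in which the tool goes at most 41.7 mm and 7.16 degrees, less where a joint would pass 70% of its speed; a pose out of reach is approached as far as the arm can. A call is refused whole if a number of a shift passes 1 or a number of a turn 1, either way. A call with a gripper value outside its range is refused whole. The fingers move at their own pace and stop on an object; the grip force is fixed at half the most. Time passes only in rows, so rows that do not move let the fingers close, or fill a call up. It gives the time, the measured TCP pose, the force, the opening and the grip force at its end, in the units of the state.
- r.get_state(): the state, without advancing time (a new reading comes with each control period).
- imaging.read_camera(name): name is "scene" or "top" or "wrist"; returns the picture (384x512x3 uint8, red, green, blue); there is no depth.
- imaging.get_calibration(name): a dict with "vfov" (degrees; the focal length in pixels is half the picture's height over the tangent of half this angle, whatever the lens; pixels are square), "cx", "cy" (the principal point, pixels), "view" (4x4, takes a point from world to camera coordinates). Camera axes: x right, y down, z forward; pixel columns grow to the right and rows downward; lengths in mm; the calibration is good to about 2 mm. A picture is of the moment at which its call begins: read the wrist's pose just before it. get_calibration takes no time and is no camera call; for the wrist camera it gives the pose at the moment of the call.
- r.sign_off(): hands the job in; it is judged then, once.
The state is a dict: "time_s": time; "joint_pos": joint angles; "qvel": joint speeds; "joint_torque": joint torques, N m; "tool_pos": TCP position; "ee_rot": TCP orientation; "ft_force": force on the tool from outside, world axes, zero at the start; "ft_torque": the same for the moment, N m; "width": finger opening in mm; "finger_force": force on a finger pad.
Only numpy, scipy, OpenCV 4.12 (cv2) and the standard library are available. Lean on these libraries where they do the work, as an engineer would, in place of code of your own. Each camera call takes 0.05 s, during which the arm holds its last target. There are 200 camera calls.

## Working session

There is one attempt and no reset: what is moved stays moved. The work goes in short steps, Python scripts to look and compute and a tool call to move; the robot and the scene stay as the last step left them, time stands still between calls to the robot, and variables do not carry over. Pictures are saved under pics/ and viewed, at most 10 in all, crops included, and the job is handed in when it is done.

Besides the shell and the picture viewer there is one more tool, called by a JSON object that holds its "fn" and its "kwargs". apply_moves: Moves the arm, as the interface text tells. Its arguments: {"type":"object","properties":{"deltas":{"type":"array"}},"required":["deltas"]}

```bash
mkdir -p pics; ls; python3 - <<'E'
from cell import r, imaging
import cv2,numpy as np
print(r.get_state())
for n in("scene","top"):
    im=imaging.read_camera(n);cv2.imwrite(f"pics/{n}0.png",cv2.resize(im[:,:,::-1],(800,600),interpolation=cv2.INTER_CUBIC))
    cv2.imwrite(f"{n}0_raw.png",im[:,:,::-1])
    c=imaging.get_calibration(n);print(n,c)
E
```

```text
pics
{'time_s': 0.0, 'joint_pos': array([ 1.56659379e+00,  2.55767626e-01,  1.07039067e-01, -4.73212421e-04,
       -1.42389197e+00, -2.84568336e-01]), 'qvel': array([-0.00070548, -0.00169683, -0.00068011,  0.00055763,  0.00111222,
       -0.00095426]), 'joint_torque': array([-1.59664931e-03, -3.86626375e+01,  2.37938225e+01,  5.36530182e+00,
       -6.22413980e-03, -4.50025382e-06]), 'tool_pos': array([156.43368177, 526.73610652, 205.19885177]), 'ee_rot': array([ 9.35852499e-04,  9.89589066e-01, -1.43918706e-01, -1.04287774e-04]), 'ft_force': array([0.30161364, 0.03734131, 0.25926688]), 'ft_torque': array([0.02890861, 0.00096169, 0.04817434]), 'finger_force': 0.0, 'width': 85.36819050747548}
scene {'vfov': 50.379530127655315, 'cx': 253.7567945686769, 'cy': 192.60324097277353, 'view': array([[ 7.41914461e-01,  6.70491861e-01, -1.89661838e-03,
        -4.43363929e+02],
       [ 4.64241583e-01, -5.15730709e-01, -7.20070544e-01,
        -1.22935068e+02],
       [-4.83779583e-01,  5.33350260e-01, -6.93898274e-01,
         1.61781623e+03],
       [ 0.00000000e+00,  0.00000000e+00,  0.00000000e+00,
         1.00000000e+00]])}
top {'vfov': 46.795752753336124, 'cx': 262.5942029362914, 'cy': 189.42903001140078, 'view': array([[ 1.24570842e-02, -9.99922394e-01, -1.65122176e-04,
         9.69745204e+01],
       [-9.84936102e-01, -1.22419010e-02, -1.72484814e-01,
         5.12215059e+02],
       [ 1.72469407e-01,  2.31129265e-03, -9.85012163e-01,
         1.11811197e+03],
       [ 0.00000000e+00,  0.00000000e+00,  0.00000000e+00,
         1.00000000e+00]])}
```

View pics/top0.png

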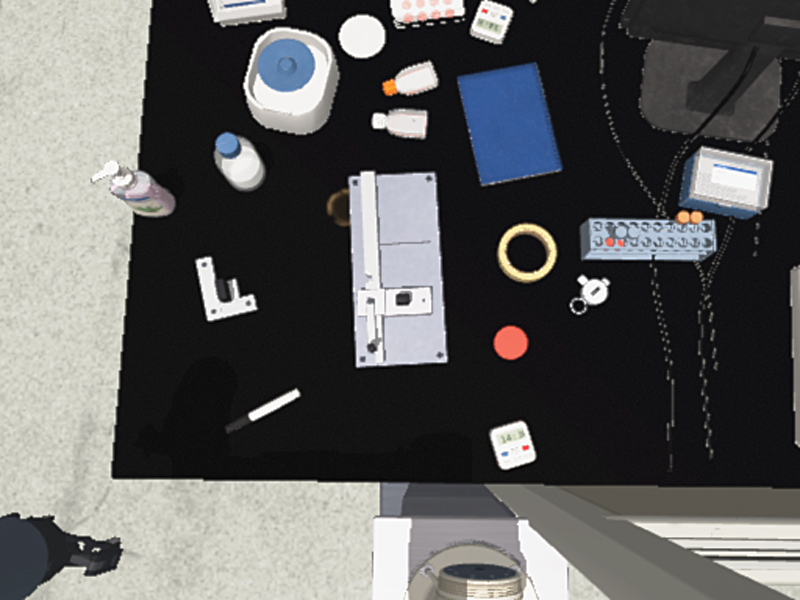

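View pics/scene0.png

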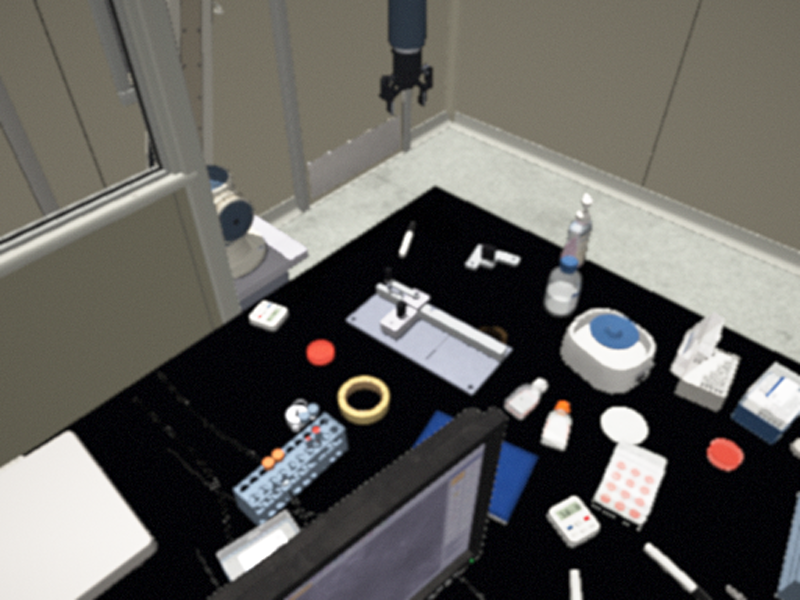

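The top view shows the jig at about (350–445, 172–367), with the stop near (395,300) and its knob near (375,347). The gauge is near (222,290), the petri dish near (511,343) and the tape near (527,252). Next I'll enlarge the jig and gauge.

```bash
python3 - <<'E'
import cv2
im=cv2.imread("top0_raw.png")[100:240,118:298]
cv2.imwrite("pics/crop0.png",cv2.resize(im,None,fx=4.25,fy=4.25,interpolation=cv2.INTER_CUBIC))
E
```

```text
(no output)
```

View pics/crop0.png

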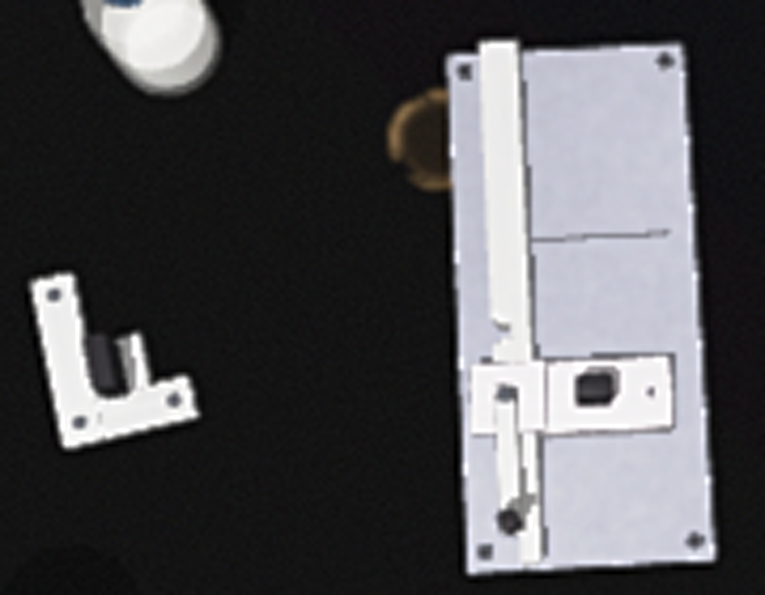

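Crop readings:
- **Plate corners:** (446,57), (682,43), (715,558), (468,573).
- **Engraved line:** (533,240) to (669,232).
- **Stop arm end:** (673,355) and (673,427).
- **Knob:** (511,520).
- **Gauge corners:** heel (65,448), long-leg tip (32,280), short-leg tip (198,415).

Next I'll fit the poses.

```bash
cat > h.py <<'E'
from cell import r, imaging
import cv2,numpy as np
from scipy.optimize import least_squares
from scipy.spatial.transform import Rotation as R
def proj(P,c):
    P=np.atleast_2d(P); f=192/np.tan(np.radians(c["vfov"]/2)); V=np.array(c["view"])
    q=P@V[:3,:3].T+V[:3,3]; return np.c_[c["cx"]+f*q[:,0]/q[:,2],c["cy"]+f*q[:,1]/q[:,2]]
def tw(p,L):
    x,y,a=p; L=np.atleast_2d(np.array(L,float)); ca,sa=np.cos(a),np.sin(a)
    return np.c_[x+ca*L[:,0]-sa*L[:,1],y+sa*L[:,0]+ca*L[:,1],L[:,2]]
def fit(L,px,c,p0):
    s=least_squares(lambda p:(proj(tw(p,L),c)-px).ravel(),p0,x_scale=[1,1,.01]); return s.x,s.fun.reshape(-1,2)
def unproj(px,z,c):
    return least_squares(lambda p:(proj([p[0],p[1],z],c)-px).ravel(),[450,100]).x
def cr(p): return (np.array(p,float)+.5)/4.25-.5+[118,100]
E
python3 - <<'E'
from h import *
np.set_printoptions(precision=3,suppress=True)
c=imaging.get_calibration("top")
V=c["view"];print("cam",-V[:3,:3].T@V[:3,3])
j,e=fit([(35,-170,6),(-120,-170,6),(-120,170,6),(35,170,6),(-12,-42,6)],cr([(446,57),(682,43),(715,558),(468,573),(531,240)]),c,[450,100,1.57*1])
print("jig",j);print(e)
def inj(px,z):
    w=unproj(cr(px),z,c); d=w-j[:2]; a=j[2]; return w,(np.cos(a)*d[0]+np.sin(a)*d[1],-np.sin(a)*d[0]+np.cos(a)*d[1])
for n,p,z in[("fence",(519,40),30),("fence2",(541,562),30),("armfar",(673,355),33),("armnear",(673,430),33),("post",(596,389),60),("knob",(510,523),85),("pivot",(506,392),51),("lineend",(669,232),6)]: print(n,inj(p,z))
g,e=fit([(40,40,10),(40,-70,10),(-45,40,10),(-45,14,10),(14,-70,10)],cr([(65,448),(32,280),(198,415),(188,376),(72,274)]),c,[450,300,1.7])
print("gauge",g);print(e)
print("barpx pred",(proj(tw(g,[(8,18,47),(8,-18,47),(-8,-18,47),(-8,18,47)]),c)+.5-[118,100])*4.25)
print("knob pred",(proj(tw(j,[(0,106+80,85)]),c)+.5-[118,100])*4.25)
for n,px,z in[("petri",(511,343),15),("tape",(527,252),12),("counter",(513,445),11)]: print(n,unproj(np.array(px)*.64,z,c))
cw=imaging.get_calibration("wrist");print(cw)
E
```

```text
cam [ 310.451  100.653 1189.719]
jig [566.883 170.784   1.639]
[[ 0.235 -0.409]
 [ 0.097 -0.071]
 [ 0.221  0.308]
 [ 0.21   0.032]
 [-0.77   0.1  ]]
fence (array([736.386, 168.796]), (np.float64(-13.54308347844316), np.float64(-168.97232688729312)))
fence2 (array([400.549, 148.116]), (np.float64(-11.271775766773128), np.float64(167.49297519390248)))
armfar (array([530.345,  68.093]), (np.float64(-99.96022002543572), np.float64(43.45696590633312)))
armnear (array([483.027,  67.75 ]), (np.float64(-97.07587131697846), np.float64(90.68797098638903)))
post (array([503.601, 115.493]), (np.float64(-50.84621021344668), np.float64(66.9061558741242)))
knob (array([418.905, 164.503]), (np.float64(3.825155617075559), np.float64(148.06227841590587)))
pivot (array([502.591, 170.699]), (np.float64(4.3001302927276015), np.float64(64.14896766540478)))
lineend (array([616.338,  70.505]), (np.float64(-103.41870031840982), np.float64(-42.50098743733412)))
gauge [519.532 422.155   1.826]
[[ 0.014 -0.194]
 [ 0.049  0.497]
 [-0.236  0.045]
 [ 0.161 -0.012]
 [ 0.014 -0.329]]
barpx pred [[ 92.536 392.512]
 [ 81.24  336.744]
 [106.668 330.64 ]
 [118.09  386.345]]
knob pred [[520.043 587.91 ]]
petri [437.131 -68.759]
tape [597.05  -99.094]
counter [267.346 -70.519]
{'vfov': 66.09591103480676, 'cx': 254.61805384300786, 'cy': 191.32800016371854, 'view': array([[ -0.284,  -0.959,   0.001, 550.122],
       [ -0.913,   0.271,   0.305, -39.528],
       [ -0.293,   0.086,  -0.952, 380.583],
       [  0.   ,   0.   ,   0.   ,   1.   ]])}
```

{"fn": "apply_moves", "kwargs": {"deltas": [[1,0,0,0,0,0,-0.427],[1,0,0,0,0,0,-0.427],[1,0,0,0,0,0,-0.427],[1,0,0,0,0,0,-0.427],[1,0,0,0,0,0,-0.427],[1,0,0,0,0,0,-0.427],[1,0,0,0,0,0,-0.427],[1,0,0,0,0,0,-0.427]]}}

```text
time_s: 0.77
tool_pos: [156.5, 526.9, 205.5]
ee_rot: [0.001, 0.999, 0.036, -0.0]
ft_force: [-0.0, 0.5, -0.3]
width: 85.4
finger_force: 0.0
```

{"fn": "apply_moves", "kwargs": {"deltas": [[1,0.37,0.59,0.05,0,0,0],[1,0.37,0.59,0.05,0,0,0],[1,0.37,0.59,0.05,0,0,0],[1,0.37,0.59,0.05,0,0,0],[1,0.37,0.59,0.05,0,0,0],[1,0.37,0.59,0.05,0,0,0],[1,0.37,0.59,0.05,0,0,0],[1,0.37,0.59,0.05,0,0,0]]}}

```text
time_s: 1.43
tool_pos: [288.1, 345.6, 189.7]
ee_rot: [0.0, 0.999, 0.035, -0.0]
ft_force: [0.8, 0.7, 0.1]
width: 85.6
finger_force: 0.0
```

{"fn": "apply_moves", "kwargs": {"deltas": [[1,0.37,0.59,0.05,0,0,0],[1,0.37,0.59,0.05,0,0,0],[1,0.37,0.59,0.05,0,0,0],[1,0.37,0.59,0.05,0,0,0],[1,0.37,0.59,0.05,0,0,0],[1,0.37,0.59,0.05,0,0,0],[1,0.37,0.59,0.05,0,0,0],[1,0.37,0.59,0.05,0,0,0]]}}

```text
time_s: 2.1
tool_pos: [419.2, 165.4, 173.7]
ee_rot: [0.0, 0.999, 0.034, -0.0]
ft_force: [0.2, -0.2, 0.6]
width: 85.6
finger_force: 0.0
```

```bash
cat >> h.py <<'E'
JIG=np.array([566.9,170.8,1.639])
def snap(name,n):
    c=imaging.get_calibration(n); im=imaging.read_camera(n)[:,:,::-1]; cv2.imwrite(f"raw_{name}.png",im)
    cv2.imwrite(f"pics/{name}.png",cv2.resize(im,(800,600),interpolation=cv2.INTER_CUBIC)); return c
def w2j(w,j=JIG):
    d=np.array(w)[:2]-j[:2]; ca,sa=np.cos(j[2]),np.sin(j[2]); return np.array([ca*d[0]+sa*d[1],-sa*d[0]+ca*d[1]])
def st():
    s=r.get_state(); q=s["ee_rot"]; M=R.from_quat([q[1],q[2],q[3],q[0]]).as_matrix()
    np.set_printoptions(precision=3,suppress=True)
    print("t",s["time_s"],"p",s["tool_pos"],"tooly yaw",np.degrees(np.arctan2(M[1,1],M[0,1])),"z",M[:,2],"F",s["ft_force"],"w",s["width"],s["finger_force"],"jig",w2j(s["tool_pos"]))
    return s,M
def go(target):  # units of 40 mm in tool axes
    s,M=st(); print("delta units",M.T@(np.array(target)-s["tool_pos"])/40)
E
python3 - <<'E'
from h import *
st(); c=snap("w1","wrist"); import pickle; pickle.dump(c,open("w1.pkl","wb"))
print("pred knob px(800)",proj([418.9,164.5,85],c)*1.5625)
E
```

```text
t 2.1 p [419.171 165.447 173.729] tooly yaw -86.04851819275167 z [-0.001 -0.    -1.   ] F [ 0.151 -0.21   0.562] w 85.60014860116114 0.0 jig [  4.727 147.75 ]
pred knob px(800) [[400.892 292.76 ]]
```

View pics/w1.png

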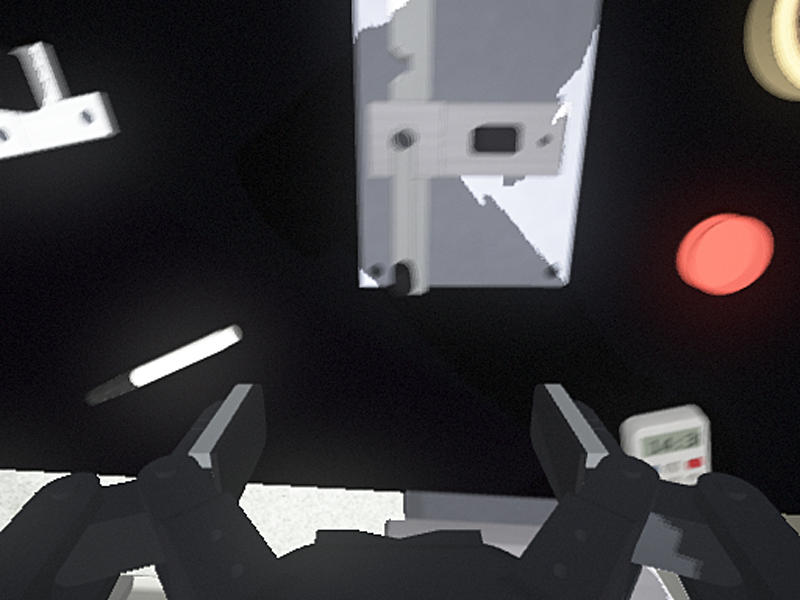

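The wrist view shows the knob top at about (402,288), and it was predicted at (401,293). That agrees, and the knob sits between the fingers. Descending and gripping.

{"fn": "apply_moves", "kwargs": {"deltas": [[1,0,0,0.37,0,0,0],[1,0,0,0.37,0,0,0],[1,0,0,0.37,0,0,0],[1,0,0,0.37,0,0,0],[1,0,0,0.37,0,0,0],[1,0,0,0.37,0,0,0],[1,0,0,0.37,0,0,0],[1,0,0,0.36,0,0,0]]}}

```text
time_s: 2.82
tool_pos: [418.5, 166.6, 55.1]
ee_rot: [0.0, 0.999, 0.034, -0.0]
ft_force: [0.2, 1.0, 0.1]
width: 85.4
finger_force: 0.0
```

{"fn": "apply_moves", "kwargs": {"deltas": [[0.5,0,0,0,0,0,0],[0.4,0,0,0,0,0,0],[0.3,0,0,0,0,0,0],[0.2,0,0,0,0,0,0],[0.1,0,0,0,0,0,0],[0,0,0,0,0,0,0],[0,0,0,0,0,0,0],[0,0,0,0,0,0,0]]}}

```text
time_s: 3.48
tool_pos: [419.2, 167.0, 56.9]
ee_rot: [-0.0, 0.999, 0.035, 0.001]
ft_force: [-2.7, -0.1, 5.7]
width: 8.5
finger_force: 58.7
```

```bash
python3 - <<'E'
from h import *
st(); c=snap("w2","wrist")
E
```

```text
t 3.4833 p [419.21  167.027  56.885] tooly yaw -86.03947639321727 z [ 0.001  0.001 -1.   ] F [-2.743 -0.081  5.664] w 8.502287041455737 58.74077618122101 jig [  6.301 147.604]
```

View pics/w2.png

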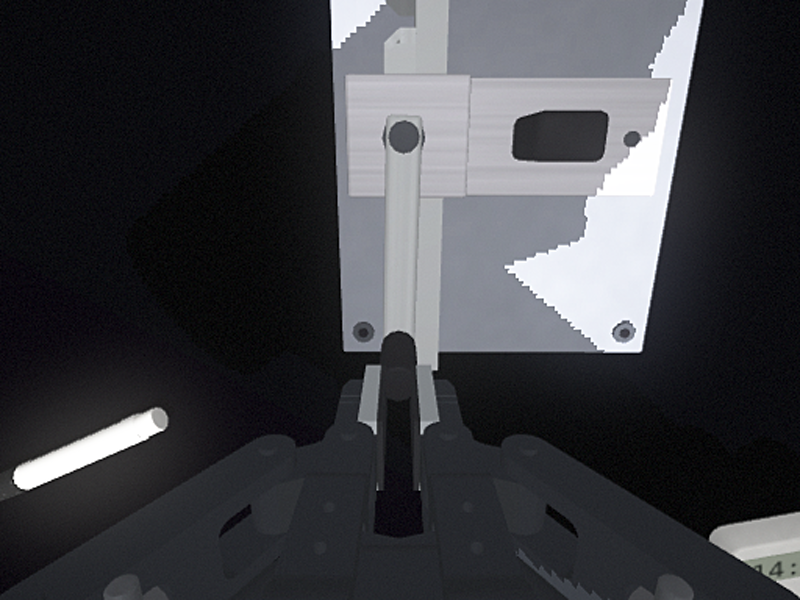

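The grip width is 8.5 mm on a 14 mm knob, so the pads hold only its edge. I'll check where the knob really is from this picture.

```bash
python3 - <<'E'
from h import *
c=imaging.get_calibration("wrist")
np.set_printoptions(precision=1,suppress=True)
for n,p,z in[("plateNL",(344,352),6),("plateNR",(642,352),6),("screwR",(624,332),6),("fence near R",(438,370),30),("saddle NL",(350,195),42),("saddle FL",(346,76),42),("arm NR",(655,195),33),("arm FR",(671,79),33),("post top center",(560,136),67),("pivot",(404,137),55),("knob top circle?",(398,348),85),("knobtop2",(398,380),85),("knob base",(400,340),51)]:
    w=unproj(np.array(p)*.64,z,c); print(n,w,w2j(w))
for P in [(0,85),(0,51)]:
    pass
print("tcp px",proj([[419.2,167,57],[419.2,167,76],[419.2+11,167,76]],c)*1.5625)
E
```

```text
plateNL [396.4 194.3] [ 35.1 168.5]
plateNR [407.3  40.1] [-119.5  168.1]
screwR [417.7  51.8] [-108.5  157. ]
fence near R [401.4 147.7] [-11.7 166.7]
saddle NL [479.8 190.8] [25.9 85.5]
saddle FL [521.9 193.9] [26.1 43.3]
arm NR [487.7  67.3] [-97.9  86. ]
arm FR [530.7  71.6] [-96.6  42.8]
post top center [505.7 121.2] [-45.3  64.4]
pivot [502.2 171.5] [ 5.1 64.5]
knob top circle? [435.4 168.9] [  7.  131.3]
knobtop2 [423.6 168. ] [  7.  143.1]
knob base [424.1 167.3] [  6.2 142.7]
tcp px [[399.9 357.1]
 [400.1 379.5]
 [402.3 351.5]]
```

The knob is between the pads. The picture shows a gap of about 13 mm, and the stop at jig y≈65 puts the knob at about 145, against the TCP at 147.6. The grip is sound, so I'll swing the lever open along its arc to 0.5 rad.

{"fn": "apply_moves", "kwargs": {"deltas": [[0,0.004,-0.125,0,0,0,0],[0,0.012,-0.125,0,0,0,0],[0,0.02,-0.124,0,0,0,0],[0,0.027,-0.122,0,0,0,0],[0,0.035,-0.12,0,0,0,0],[0,0.042,-0.118,0,0,0,0],[0,0.05,-0.115,0,0,0,0],[0,0.056,-0.111,0,0,0,0]]}}

```text
time_s: 4.2
tool_pos: [425.9, 206.1, 55.9]
ee_rot: [0.0, 0.999, 0.034, -0.0]
ft_force: [0.4, 0.8, -0.1]
width: -0.1
finger_force: 0.0
```

{"fn": "apply_moves", "kwargs": {"deltas": [[0,0,0,0,0,0,0],[0,0,0,0,0,0,0],[0,0,0,0,0,0,0],[0,0,0,0,0,0,0],[0,0,0,0,0,0,0],[0,0,0,0,0,0,0],[0,0,0,0,0,0,0],[0,0,0,0,0,0,0]]}}

```text
time_s: 4.87
tool_pos: [426.0, 205.7, 56.1]
ee_rot: [0.0, 0.999, 0.034, -0.0]
ft_force: [-0.1, -0.8, -0.3]
width: 0.3
finger_force: 0.0
```

```bash
python3 - <<'E'
from h import *
st(); c=snap("w3","wrist")
E
```

```text
t 4.8667 p [425.997 205.737  56.102] tooly yaw -86.05590703823526 z [-0. -0. -1.] F [-0.118 -0.841 -0.277] w 0.3187785214612271 0.0 jig [ 44.458 138.194]
```

View pics/w3.png

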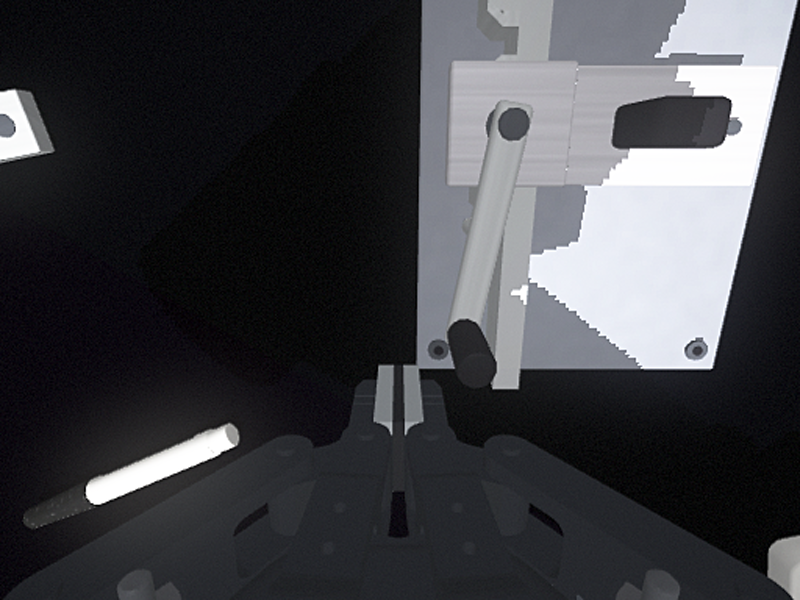

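The knob slipped out. The lever is partly open, with the knob top at (478,370), its base at about (464,330) and the pivot at (513,125). Measuring the knob against the TCP.

```bash
python3 - <<'E'
from h import *
c=imaging.get_calibration("wrist"); s=r.get_state(); p=s["tool_pos"]
np.set_printoptions(precision=1,suppress=True)
for n,q,z in[("plateNL",(418,369),6),("plateNR",(713,369),6),("saddle NL",(448,184),42),("saddle FL",(450,62),42),("pivot",(513,125),57),("knob top",(478,370),85),("knob base",(464,330),51)]:
    w=unproj(np.array(q)*.64,z,c); print(n,w,w2j(w))
ex=np.array([.998,.068,0])
print("tip px tcp, +11 front",proj([p,p+11*ex,p+11*ex+[0,0,30],p+[0,0,30]],c)*1.5625)
im=cv2.imread("raw_w3.png")[195:315,200:330]
cv2.imwrite("pics/c3.png",cv2.resize(im,None,fx=5,fy=5,interpolation=cv2.INTER_CUBIC))
E
```

```text
plateNL [396.6 194. ] [ 34.7 168.4]
plateNR [407.4  39.9] [-119.7  168.1]
saddle NL [493.5 191.9] [26.1 71.8]
saddle FL [535.8 195.6] [26.8 29.4]
pivot [515.4 173.5] [ 6.2 51.2]
knob top [436.5 180.4] [ 18.5 129.5]
knob base [437.4 180.6] [ 18.6 128.6]
tip px tcp, +11 front [[399.8 356.9]
 [399.9 331.3]
 [400.3 365.1]
 [400.2 394.6]]
```

View pics/c3.png

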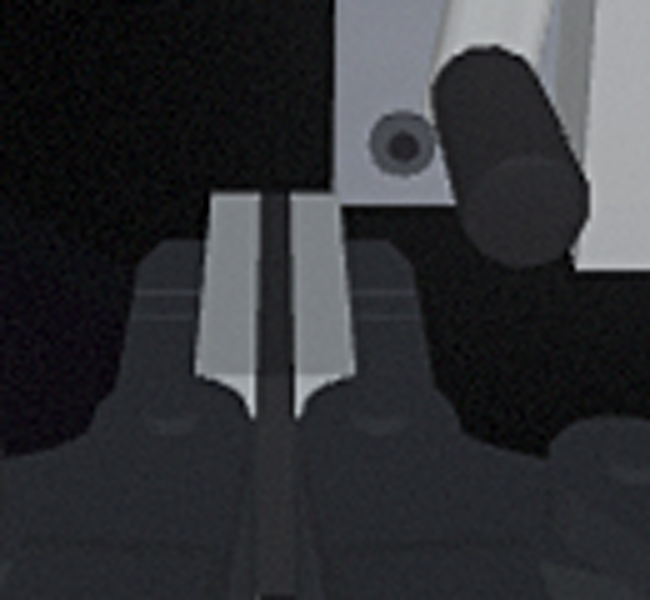

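```bash
python3 - <<'E'
from h import *
np.set_printoptions(precision=1,suppress=True)
c=imaging.get_calibration("scene"); P=np.array([156.4,526.7,205.2]); X=np.array([.9585,-.285,0]);Y=np.array([-.285,-.9585,0]);Z=np.array([0,0,1.])
for h in(0,13,43):
    print(h,(proj([P+h*Z+42*Y,P+h*Z-42*Y,P+h*Z],c)*1.5625))
im=cv2.imread("scene0_raw.png"); 
g=im[40:75,235:285].max(2); 
for row in g[::1]: print(''.join('#' if v<45 else ('+' if v<75 else '.') for v in row))
E
```

```text
0 [[392.5 126.8]
 [419.5 118.6]
 [406.1 122.7]]
13 [[392.5 122.3]
 [419.7 114.1]
 [406.2 118.1]]
43 [[392.4 111.6]
 [419.9 103.5]
 [406.3 107.5]]
................+#################+...............
................+#################+...............
.................#################+...............
................+#################+...++#+........
.................##################+++###+........
................+###################+++##+........
................+##################+++++#+........
................+#################+.+++##+........
..........+++++++################+..+####+........
.........+++##+++################+..+####+........
.........+#####+#################....####+........
.........+#####+#################+...####+........
........+#####+++#################+..+###+........
........+#####++###################++####+........
........+#####++##############++#########+........
........+#####+##+++#########+..+########+........
........+########+++######+++....+#####++.........
........+#########+###+++.........####+...........
.........############+............###+............
........+###########+............+##++............
........+##########+.............+#++.............
........+#########+..............+#+++............
........+########+...............###++............
..........+#####+...............+##+++............
...........+####+...............+##++.............
............+##+.................##++.............
............+##+.................+#++.............
.............##+...................+..............
.............##+..................................
............+##+..................................
.............+#+..................................
.............+++..................................
..................................................
..................................................
..................................................
```

Three cues (the scene view, the wrist view and the slip off the knob's top) suggest that the finger tips sit about 30 mm higher than the reported TCP. I'll probe this with a gentle touch on the bare bench here.

{"fn": "apply_moves", "kwargs": {"deltas": [[0,0,0,0.125,0,0,0],[0,0,0,0.125,0,0,0],[0,0,0,0.125,0,0,0],[0,0,0,0.125,0,0,0],[0,0,0,0.125,0,0,0],[0,0,0,0.125,0,0,0],[0,0,0,0.125,0,0,0],[0,0,0,0.125,0,0,0]]}}

```text
time_s: 5.58
tool_pos: [426.7, 205.9, 16.3]
ee_rot: [0.0, 0.999, 0.035, 0.001]
ft_force: [-4.1, -0.7, 28.0]
width: -0.0
finger_force: 12.5
```

{"fn": "apply_moves", "kwargs": {"deltas": [[0,0,0,0.05,0,0,0],[0,0,0,0.05,0,0,0],[0,0,0,0.05,0,0,0],[0,0,0,0.05,0,0,0],[0,0,0,0.05,0,0,0],[0,0,0,0.05,0,0,0],[0,0,0,0.05,0,0,0],[0,0,0,0.05,0,0,0]]}}

```text
time_s: 6.25
tool_pos: [439.5, 215.0, 13.7]
ee_rot: [-0.007, 0.999, 0.039, 0.015]
ft_force: [-4.9, 1.7, 77.1]
width: -0.1
finger_force: 34.6
```

{"fn": "apply_moves", "kwargs": {"deltas": [[0,0,0,-0.25,0,0,0],[0,0,0,-0.25,0,0,0],[0,0,0,-0.25,0,0,0],[0,0,0,-0.25,0,0,0],[0,0,0,-0.25,0,0,0],[0,0,0,-0.25,0,0,0],[0,0,0,-0.25,0,0,0],[0,0,0,-0.25,0,0,0]]}}

```text
time_s: 6.92
tool_pos: [426.0, 205.8, 80.2]
ee_rot: [0.0, 0.999, 0.034, -0.0]
ft_force: [0.2, -0.7, -0.9]
width: 0.2
finger_force: 0.0
```

```bash
python3 - <<'E'
from h import *
st(); c=imaging.get_calibration("wrist"); V=c["view"]; s,M=st()
print("cam rel tool",M.T@(-V[:3,:3].T@V[:3,3]-s["tool_pos"]), "axes in tool\n",M.T@V[:3,:3].T)
snap("s4","scene"); snap("w4","wrist")
c=imaging.get_calibration("scene"); print(proj([s["tool_pos"],s["tool_pos"]+[0,0,30]],c))
im=np.hstack([cv2.resize(cv2.imread("raw_w4.png")[100:384,100:412],(400,364)),cv2.resize(cv2.imread("raw_s4.png")[130:221,215:315],(400,364),interpolation=cv2.INTER_CUBIC)])
cv2.imwrite("pics/v4.png",im)
E
```

```text
t 6.9167 p [425.953 205.767  80.248] tooly yaw -86.05302617290955 z [-0. -0. -1.] F [ 0.231 -0.674 -0.935] w 0.23808855687728273 0.0 jig [ 44.492 138.236]
t 6.9167 p [425.953 205.767  80.248] tooly yaw -86.05302617290955 z [-0. -0. -1.] F [ 0.231 -0.674 -0.935] w 0.23808855687728273 0.0 jig [ 44.492 138.236]
cam rel tool [  78.429   -0.792 -168.66 ] axes in tool
 [[ 0.001 -0.952 -0.305]
 [ 1.     0.001 -0.   ]
 [ 0.001 -0.305  0.952]]
[[256.673 167.791]
 [256.699 161.331]]
```

View pics/v4.png

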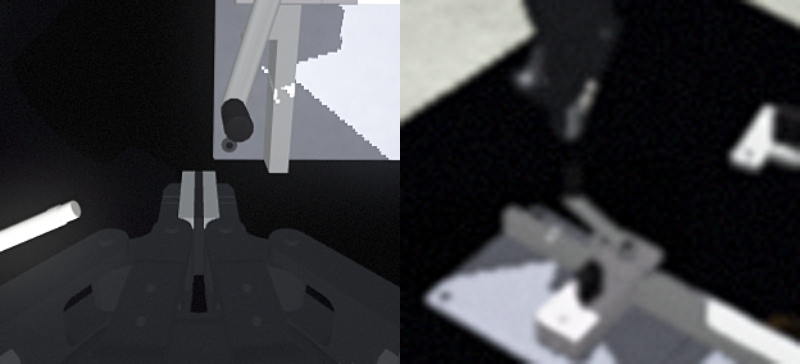

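{"fn": "apply_moves", "kwargs": {"deltas": [[0,0.185,-0.235,0,0,0,0],[0,0.185,-0.235,0,0,0,0],[0,0.185,-0.235,0,0,0,0],[0,0.185,-0.235,0,0,0,0],[0,0.185,-0.235,0,0,0,0],[0,0.185,-0.235,0,0,0,0],[0,0.185,-0.235,0,0,0,0],[0,0.185,-0.235,0,0,0,0]]}}

```text
time_s: 7.68
tool_pos: [480.1, 285.6, 78.6]
ee_rot: [0.0, 0.999, 0.034, -0.001]
ft_force: [-0.0, -0.2, 0.4]
width: 0.2
finger_force: 0.0
```

{"fn": "apply_moves", "kwargs": {"deltas": [[0,0,0,0.25,0,0,0],[0,0,0,0.25,0,0,0],[0,0,0,0.25,0,0,0],[0,0,0,0.25,0,0,0],[0,0,0,0.2,0,0,0],[0,0,0,0.2,0,0,0],[0,0,0,0.15,0,0,0],[0,0,0,0.1,0,0,0]]}}

```text
time_s: 8.35
tool_pos: [479.6, 284.6, 13.2]
ee_rot: [0.0, 0.999, 0.034, -0.0]
ft_force: [-0.4, 0.2, 0.2]
width: -0.0
finger_force: 0.0
```

{"fn": "apply_moves", "kwargs": {"deltas": [[0,0,0,0.05,0,0,0],[0,0,0,0.05,0,0,0],[0,0,0,0.05,0,0,0],[0,0,0,0.05,0,0,0],[0,0,0,0.05,0,0,0],[0,0,0,0,0,0,0],[0,0,0,0,0,0,0],[0,0,0,0,0,0,0]]}}

```text
time_s: 9.02
tool_pos: [480.0, 285.0, 4.2]
ee_rot: [-0.0, 0.999, 0.035, 0.0]
ft_force: [-0.4, -0.5, -0.3]
width: -0.2
finger_force: 0.0
```

{"fn": "apply_moves", "kwargs": {"deltas": [[0,0,0,0.04,0,0,0],[0,0,0,0.04,0,0,0],[0,0,0,0.04,0,0,0],[0,0,0,0.04,0,0,0],[0,0,0,0.04,0,0,0],[0,0,0,0,0,0,0],[0,0,0,0,0,0,0],[0,0,0,0,0,0,0]]}}

```text
time_s: 9.68
tool_pos: [479.9, 284.9, -3.9]
ee_rot: [0.0, 0.999, 0.034, 0.0]
ft_force: [-0.4, 0.2, 0.4]
width: 0.1
finger_force: 0.0
```

The reported TCP is below the bench and there is still no contact, so the fingers really are shorter than the nominal TCP. I'll keep probing.

{"fn": "apply_moves", "kwargs": {"deltas": [[0,0,0,0.05,0,0,0],[0,0,0,0.05,0,0,0],[0,0,0,0.05,0,0,0],[0,0,0,0.05,0,0,0],[0,0,0,0.05,0,0,0],[0,0,0,0,0,0,0],[0,0,0,0,0,0,0],[0,0,0,0,0,0,0]]}}

```text
time_s: 10.35
tool_pos: [480.0, 285.0, -13.9]
ee_rot: [-0.0, 0.999, 0.034, 0.0]
ft_force: [0.6, 0.5, -0.2]
width: 0.2
finger_force: 0.0
```

{"fn": "apply_moves", "kwargs": {"deltas": [[0,0,0,0.04,0,0,0],[0,0,0,0.04,0,0,0],[0,0,0,0.04,0,0,0],[0,0,0,0.04,0,0,0],[0,0,0,0.0,0,0,0],[0,0,0,0,0,0,0],[0,0,0,0,0,0,0],[0,0,0,0,0,0,0]]}}

```text
time_s: 11.02
tool_pos: [480.0, 285.0, -20.2]
ee_rot: [-0.0, 0.999, 0.034, 0.0]
ft_force: [-0.1, 0.0, 0.2]
width: 0.1
finger_force: 0.0
```

{"fn": "apply_moves", "kwargs": {"deltas": [[0,0,0,0.04,0,0,0],[0,0,0,0.04,0,0,0],[0,0,0,0.04,0,0,0],[0,0,0,0.04,0,0,0],[0,0,0,0.0,0,0,0],[0,0,0,0,0,0,0],[0,0,0,0,0,0,0],[0,0,0,0,0,0,0]]}}

```text
time_s: 11.68
tool_pos: [479.9, 285.0, -25.1]
ee_rot: [-0.0, 0.999, 0.035, 0.0]
ft_force: [-5.5, -2.2, 14.1]
width: -0.0
finger_force: 6.6
```

{"fn": "apply_moves", "kwargs": {"deltas": [[0,0,0,0.03,0,0,0],[0,0,0,0.03,0,0,0],[0,0,0,0.03,0,0,0],[0,0,0,0.0,0,0,0],[0,0,0,0.0,0,0,0],[0,0,0,0,0,0,0],[0,0,0,0,0,0,0],[0,0,0,0,0,0,0]]}}

```text
time_s: 12.35
tool_pos: [480.1, 285.0, -25.3]
ee_rot: [-0.0, 0.999, 0.035, 0.001]
ft_force: [-16.4, -5.7, 39.1]
width: 0.3
finger_force: 19.6
```

Contact came at a reported z of −25, so the real tips are 25 mm above the reported TCP. I'll allow for that from now on: TCP z is tip z minus 25. Raising the arm and locating the knob in the saved picture.

{"fn": "apply_moves", "kwargs": {"deltas": [[0,0,0,-0.4,0,0,0],[0.3,0,0,-0.4,0,0,0],[1,0,0,-0.4,0,0,0],[1,0,0,-0.4,0,0,0],[1,0,0,-0.4,0,0,0],[1,0,0,-0.4,0,0,0],[1,0,0,-0.4,0,0,0],[1,0,0,-0.2,0,0,0]]}}

```text
time_s: 13.02
tool_pos: [480.7, 285.4, 91.6]
ee_rot: [-0.001, 0.999, 0.035, 0.001]
ft_force: [-0.3, 1.5, -0.4]
width: 83.2
finger_force: 0.0
```

```bash
python3 - <<'E'
from h import *
np.set_printoptions(precision=1,suppress=True)
s,M=st(); c=imaging.get_calibration("wrist")
# wrist calib at w4 pose: same orientation, camera rel tool fixed
p4=np.array([425.953,205.767,80.248]); V=c["view"].copy(); cam=-V[:3,:3].T@V[:3,3]; cam+=p4-s["tool_pos"]; V[:3,3]=-V[:3,:3]@cam; c["view"]=V
im=cv2.imread("raw_w4.png"); g=im.max(2)[165:220,262:315]
for i,row in enumerate(g): print(165+i,''.join('#' if v<30 else ('%' if v<45 else ('+' if v<100 else '.')) for v in row))
for q,z in[((287,198),85),((283.5,181),51)]:
    w=unproj(np.array(q),z,c); print(w,w2j(w))
E
```

```text
t 13.0167 p [480.712 285.445  91.648] tooly yaw -86.03585373488482 z [ 0.002  0.002 -1.   ] F [-0.299  1.482 -0.45 ] w 83.2145016303616 0.0 jig [120.252  78.174]
165 #####................................................
166 #####................................................
167 #####................................................
168 #####................................................
169 #####................................................
170 ####%................................................
171 ####%................................................
172 ####%................................................
173 ####%................................................
174 ####%................................................
175 ####%................................................
176 ####%................................................
177 ####%............+##%%%%.............................
178 ####%..........+##%%%%%%#+...........................
179 ####%........+#%%%%%%%%%%%%+.........................
180 ####%.......+%%%%%%%%%%%%%%#.........................
181 ####%.
[... 1623 characters left out ...]
.......++++++++%%%%%%%%++.......................
210 ####.......++++++++++%++++++.........................
211 ####.......+++++%%+++++..............................
212 ####.......++++%%%%++++..............................
213 ####.......++++%%%%++++..............................
214 ####.......++++%%%%++++..............................
215 ####.......++++%%+++++...............................
216 ####........++++++++++...............................
217 ####.........++++++++................................
218 ####...........+++...................................
219 ####.................................................
[448.931 189.101] [ 26.298 116.447]
[449.853 188.143] [ 25.279 115.593]
```

{"fn": "apply_moves", "kwargs": {"deltas": [[1,-0.123,0.295,0,0,0,0],[1,-0.123,0.295,0,0,0,0],[1,-0.123,0.295,0,0,0,0],[1,-0.123,0.295,0,0,0,0],[1,-0.123,0.295,0,0,0,0],[1,-0.123,0.295,0,0,0,0],[1,-0.123,0.295,0,0,0,0],[1,-0.123,0.295,0,0,0,0]]}}

```text
time_s: 13.68
tool_pos: [446.7, 186.7, 89.6]
ee_rot: [0.0, 0.999, 0.034, -0.0]
ft_force: [-0.2, -0.4, 1.1]
width: 85.2
finger_force: 0.0
```

```bash
python3 - <<'E'
from h import *
np.set_printoptions(precision=1,suppress=True)
s,M=st(); c=snap("w5","wrist")
im=cv2.imread("raw_w5.png"); p=proj([[447.8,188.6,85],[447.8,188.6,51]],c); print(p)
x,y=p[0].astype(int)
g=im.max(2)[y-50:y+25:2,x-45:x+45]
for i,row in enumerate(g): print(y-50+2*i,x-45,''.join('#' if v<30 else ('%' if v<45 else ('+' if v<100 else '.')) for v in row))
E
```

```text
t 13.6833 p [446.661 186.676  89.647] tooly yaw -86.0630903570785 z [-0. -0. -1.] F [-0.192 -0.374  1.061] w 85.20639262625325 0.0 jig [ 24.034 118.878]
[[253.003 223.509]
 [253.264 204.927]]
173 208 ##################################%+......................................................
175 208 ##################################%+......................................................
177 208 ###################################+......................................................
179 208 ###################################+......................................................
181 208 ###################################+......................................................
183 208 ###################################+......................................................
185 208 ###################################+......................................................
187 208 ###################################+......................................................
189 208 ###################################+......................................................
191 208 #########
[... 2153 characters left out ...]
.......
235 208 ###################################%+.....................................................
237 208 ###################################%+.....................................................
239 208 ######################################%++++++++++++++++++++++++++++++++++.................
241 208 #########################################################################++...............
243 208 #########################################################################%+...............
245 208 ##########################################################################+...............
247 208 ##########################################################################+...............
```

The knob top is at raw (254,223), against a predicted (253,223.5). Descending and gripping at the right depth.

{"fn": "apply_moves", "kwargs": {"deltas": [[1,0.025,-0.035,0.19,0,0,0],[1,0,0,0.19,0,0,0],[1,0,0,0.19,0,0,0],[1,0,0,0.19,0,0,0],[1,0,0,0.19,0,0,0],[1,0,0,0.19,0,0,0],[1,0,0,0.19,0,0,0],[1,0,0,0.19,0,0,0]]}}

```text
time_s: 14.4
tool_pos: [448.0, 189.6, 27.9]
ee_rot: [0.0, 0.999, 0.035, -0.0]
ft_force: [-0.5, -0.4, 0.2]
width: 85.8
finger_force: 0.0
```

{"fn": "apply_moves", "kwargs": {"deltas": [[0.5,0,0,0,0,0,0],[0.4,0,0,0,0,0,0],[0.3,0,0,0,0,0,0],[0.2,0,0,0,0,0,0],[0.1,0,0,0,0,0,0],[0,0,0,0,0,0,0],[0,0,0,0,0,0,0],[0,0,0,0,0,0,0]]}}

```text
time_s: 15.07
tool_pos: [448.3, 189.6, 29.4]
ee_rot: [-0.0, 0.999, 0.035, 0.0]
ft_force: [-1.2, 0.3, 4.4]
width: 12.3
finger_force: 58.4
```

```bash
python3 - <<'E'
from h import *
st()
E
```

```text
t 15.0667 p [448.303 189.645  29.384] tooly yaw -86.04288158481481 z [ 0.001  0.    -1.   ] F [-1.165  0.315  4.428] w 12.33746086602146 58.43346655368805 jig [ 26.884 117.037]
```

{"fn": "apply_moves", "kwargs": {"deltas": [[0,0.017,-0.055,0,0,0,0],[0,0.018,-0.055,0,0,0,0],[0,0.019,-0.054,0,0,0,0],[0,0.021,-0.053,0,0,0,0],[0,0.022,-0.053,0,0,0,0],[0,0.023,-0.052,0,0,0,0],[0,0.025,-0.052,0,0,0,0],[0,0.026,-0.051,0,0,0,0]]}}

```text
time_s: 15.73
tool_pos: [453.5, 206.2, 29.2]
ee_rot: [0.001, 0.999, 0.034, -0.0]
ft_force: [-2.2, -4.0, 7.7]
width: 12.0
finger_force: 59.1
```

```bash
python3 - <<'E'
from h import *
s,M=st(); c=snap("w6","wrist"); import pickle; pickle.dump(c,open("w6.pkl","wb"))
E
```

```text
t 15.7333 p [453.455 206.195  29.236] tooly yaw -86.07283952895898 z [-0.001 -0.001 -1.   ] F [-2.245 -3.98   7.681] w 12.048029311304044 59.0501993894577 jig [ 43.044 110.769]
```

View pics/w6.png

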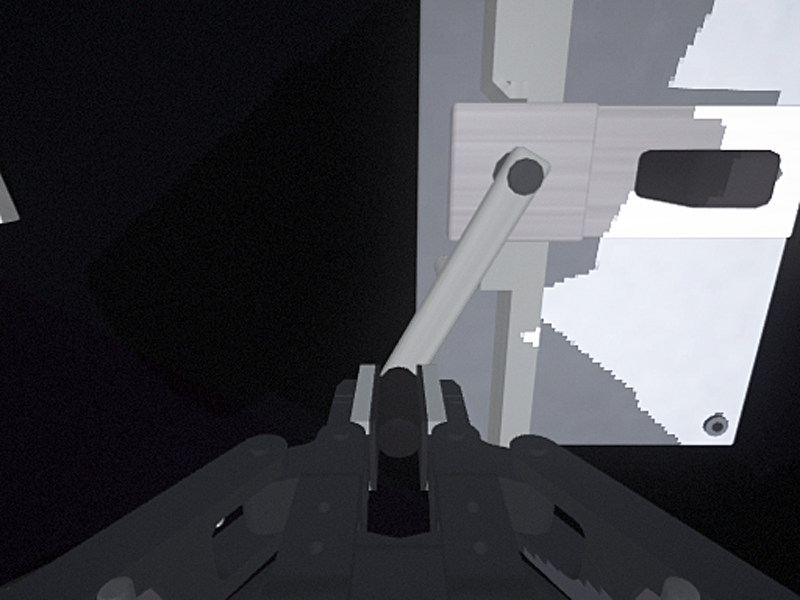

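The lever is gripped and clearly open: pivot (525,175), knob (398,435). The saddle's far edge is at row 103, its near edge at row 240, and the plate's near edge at row 444. Working out where the stop is.

```bash
python3 - <<'E'
from h import *
import pickle
np.set_printoptions(precision=1,suppress=True)
c=pickle.load(open("w6.pkl","rb"))
for n,q,z in[("plate near",(600,444),6),("saddle F",(520,103),42),("saddle N",(520,240),42),("arm F",(650,105),33),("arm N",(650,238),33),("pivot",(525,176),57),("fence R near",(492,444),30),("notch tip",(509,82),30)]:
    w=unproj(np.array(q)*.64,z,c); print(n,w2j(w))
E
```

```text
plate near [-54.6 167.8]
saddle F [ 5.8 18. ]
saddle N [ 2.2 61.1]
arm F [-39.5  17.7]
arm N [-47.  62.]
pivot [ 6.4 39.3]
fence R near [  3.7 150.9]
notch tip [ 7.  10.4]
```

{"fn": "apply_moves", "kwargs": {"deltas": [[0,0.1,0,0,0,0,0],[0,0.18,0,0,0,0,0],[0,0.22,0,0,0,0,0],[0,0.22,0,0,0,0,0],[0,0.22,0,0,0,0,0],[0,0.22,0,0,0,0,0],[0,0.17,0,0,0,0,0],[0,0.1,0,0,0,0,0]]}}

```text
time_s: 16.45
tool_pos: [511.2, 210.2, 29.3]
ee_rot: [0.001, 0.999, 0.034, -0.0]
ft_force: [-2.4, -2.4, 7.2]
width: 12.6
finger_force: 59.1
```

```bash
python3 - <<'E'
from h import *
s,M=st(); c=snap("w7","wrist"); import pickle; pickle.dump(c,open("w7.pkl","wb"))
im=cv2.imread("raw_w7.png").max(2)
print("pred line px at x=-30,-60,-100", proj(tw(JIG,[(-30,-42,6),(-60,-42,6),(-100,-42,6)]),c))
print("pred arm far edge top/ bottom", proj(tw(JIG,[(-30,-38,33),(-60,-38,33),(-30,-38,7.5),(-60,-38,7.5)]),c))
for x in(330,360,380,400,420,440): print(x,list(im[0:110,x]))
E
```

```text
t 16.45 p [511.177 210.21   29.258] tooly yaw -86.08941014586486 z [-0.    -0.001 -1.   ] F [-2.376 -2.441  7.217] w 12.555591940150272 59.086782932281494 jig [43.116 52.908]
pred line px at x=-30,-60,-100 [[377.53   68.067]
 [427.324  68.128]
 [493.691  68.208]]
pred arm far edge top/ bottom [[397.197  71.608]
 [454.943  71.678]
 [377.666  75.019]
 [427.518  75.079]]
330 [np.uint8(173), np.uint8(172), np.uint8(174), np.uint8(173), np.uint8(173), np.uint8(173), np.uint8(172), np.uint8(175), np.uint8(173), np.uint8(173), np.uint8(175), np.uint8(175), np.uint8(172), np.uint8(173), np.uint8(174), np.uint8(175), np.uint8(175), np.uint8(174), np.uint8(173), np.uint8(172), np.uint8(172), np.uint8(174), np.uint8(169), np.uint8(175), np.uint8(174), np.uint8(173), np.uint8(173), np.uint8(174), np.uint8(176), np.uint8(174), np.uint8(173), np.uint8(173), np.uint8(174), np.uint8(174), np.uint8(174), np.uint8(176), np.uint8(176), np.uint8(175), np.uint8(176), np.uint8(174), np.uint8(175), np.uint8(177), np.uint8(174), np.uint8(176), np.uint8(176), np.uint8(173), np.uint8(175), np.uint8(173), np.u
[... 8456 characters left out ...]
.uint8(130), np.uint8(84), np.uint8(42), np.uint8(86), np.uint8(137), np.uint8(147), np.uint8(178), np.uint8(178), np.uint8(171), np.uint8(169), np.uint8(170), np.uint8(168), np.uint8(173), np.uint8(175), np.uint8(180), np.uint8(181), np.uint8(181), np.uint8(178), np.uint8(179), np.uint8(179), np.uint8(177), np.uint8(175), np.uint8(177), np.uint8(177), np.uint8(176), np.uint8(177), np.uint8(177), np.uint8(178), np.uint8(181), np.uint8(180), np.uint8(179), np.uint8(181), np.uint8(180), np.uint8(176), np.uint8(60), np.uint8(44), np.uint8(52), np.uint8(55), np.uint8(50), np.uint8(50), np.uint8(51), np.uint8(52), np.uint8(49), np.uint8(51), np.uint8(52), np.uint8(53), np.uint8(52), np.uint8(51)]
```

The engraved line is at row 64.1 and the arm's top far edge at row 67.4, which leaves the face about 4.1 mm short of the line. Moving that and holding.

{"fn": "apply_moves", "kwargs": {"deltas": [[0,0.025,0,0,0,0,0],[0,0.026,0,0,0,0,0],[0,0.026,0,0,0,0,0],[0,0.026,0,0,0,0,0],[0,0,0,0,0,0,0],[0,0,0,0,0,0,0],[0,0,0,0,0,0,0],[0,0,0,0,0,0,0]]}}

```text
time_s: 17.17
tool_pos: [514.8, 210.5, 29.3]
ee_rot: [0.001, 0.999, 0.034, -0.0]
ft_force: [-1.0, -3.0, 5.8]
width: 12.2
finger_force: 58.9
```

```bash
python3 - <<'E'
from h import *
s,M=st(); c=snap("w8","wrist"); im=cv2.imread("raw_w8.png").max(2)
for x in(385,400,420,445): print(x,im[55:85,x].tolist())
p=lambda y,z:proj(tw(JIG,[(-40,y,z)]),c)[0,1]
print("line-2.3 bias:",p(-44.3,6),"top edge at -44.1:",p(-44.1,33))
E
```

```text
t 17.1667 p [514.793 210.454  29.262] tooly yaw -86.07871594834253 z [-0.    -0.001 -1.   ] F [-0.984 -3.023  5.837] w 12.194365189014436 58.89745652675629 jig [43.113 49.283]
385 [139, 139, 140, 144, 141, 140, 141, 141, 142, 140, 141, 139, 144, 181, 181, 172, 173, 175, 174, 177, 177, 183, 184, 182, 182, 185, 182, 181, 183, 181]
400 [142, 142, 140, 141, 143, 142, 139, 142, 142, 140, 141, 139, 144, 179, 180, 173, 171, 170, 172, 173, 178, 182, 185, 183, 182, 182, 182, 181, 181, 181]
420 [138, 136, 141, 140, 139, 141, 142, 142, 143, 140, 142, 138, 145, 179, 179, 170, 168, 169, 172, 171, 177, 178, 182, 182, 182, 180, 178, 181, 178, 180]
445 [245, 248, 126, 137, 140, 143, 142, 141, 141, 143, 142, 138, 139, 165, 165, 152, 192, 255, 255, 255, 255, 169, 177, 183, 177, 180, 179, 179, 177, 176]
line-2.3 bias: 70.53457604203504 top edge at -44.1: 66.5574627521196
```

{"fn": "apply_moves", "kwargs": {"deltas": [[0,-0.052,0.108,0,0,0,0],[0,-0.045,0.11,0,0,0,0],[0,-0.039,0.115,0,0,0,0],[0,-0.032,0.115,0,0,0,0],[0,-0.025,0.117,0,0,0,0],[0,-0.018,0.118,0,0,0,0],[0,-0.011,0.12,0,0,0,0],[0,-0.004,0.12,0,0,0,0]]}}

```text
time_s: 17.88
tool_pos: [507.6, 175.7, 29.3]
ee_rot: [-0.002, 0.999, 0.035, -0.0]
ft_force: [-10.3, 12.6, 9.5]
width: 12.5
finger_force: 59.9
```

```bash
python3 - <<'E'
from h import *
s,M=st(); c=snap("w9","wrist"); im=cv2.imread("raw_w9.png").max(2)
p=lambda y,z:proj(tw(JIG,[(-40,y,z)]),c)[0]
print("line-2.3 bias:",p(-44.3,6),"top edge at -44.1:",p(-44.1,33),p(-43.1,33))
x0=int(p(-44,33)[0])
for x in(x0-15,x0,x0+15): print(x,im[45:90,x].tolist())
E
```

```text
t 17.8833 p [507.615 175.664  29.313] tooly yaw -86.04393054409732 z [-0.     0.004 -1.   ] F [-10.276  12.608   9.463] w 12.482318514739553 59.896037578582764 jig [ 8.893 58.816]
line-2.3 bias: [338.918  53.112] top edge at -44.1: [353.149  46.046] [352.944  48.219]
338 [190, 188, 179, 180, 181, 182, 185, 190, 192, 194, 192, 190, 191, 191, 187, 189, 190, 188, 190, 190, 190, 191, 189, 190, 190, 189, 189, 188, 186, 187, 191, 192, 193, 190, 188, 185, 185, 184, 187, 191, 193, 192, 191, 186, 184]
353 [188, 185, 180, 179, 180, 181, 182, 187, 191, 190, 192, 188, 189, 188, 189, 187, 187, 186, 187, 188, 188, 190, 187, 189, 187, 189, 189, 188, 161, 57, 38, 46, 46, 47, 46, 46, 46, 44, 47, 45, 46, 45, 47, 44, 45]
368 [185, 184, 176, 177, 175, 181, 179, 185, 188, 189, 187, 187, 189, 188, 185, 186, 186, 186, 187, 184, 186, 186, 190, 191, 188, 82, 31, 41, 43, 45, 47, 42, 44, 45, 43, 46, 45, 44, 44, 45, 46, 45, 44, 44, 50]
```

{"fn": "apply_moves", "kwargs": {"deltas": [[0,-0.02,0.03,0,0,0,0],[0,-0.01,0.03,0,0,0,0],[0,0,0.03,0,0,0,0],[0,0,0.03,0,0,0,0],[0,0,0,0,0,0,0],[0,0,0,0,0,0,0],[0,0,0,0,0,0,0],[0,0,0,0,0,0,0]]}}

```text
time_s: 18.6
tool_pos: [506.8, 170.9, 29.3]
ee_rot: [-0.002, 0.999, 0.035, -0.0]
ft_force: [-6.3, 9.7, 7.1]
width: 12.0
finger_force: 59.6
```

```bash
python3 - <<'E'
from h import *
s,M=st()
E
```

```text
t 18.6 p [506.785 170.943  29.304] tooly yaw -86.04152926797701 z [-0.     0.004 -1.   ] F [-6.275  9.716  7.084] w 11.966184760279258 59.5832097530365 jig [ 4.239 59.965]
```

{"fn": "apply_moves", "kwargs": {"deltas": [[0,0,0.03,0,0,0,0],[0,0,0.03,0,0,0,0],[0,0,0.03,0,0,0,0],[0,0,0.0,0,0,0,0],[0,0,0,0,0,0,0],[0,0,0,0,0,0,0],[0,0,0,0,0,0,0],[0,0,0,0,0,0,0]]}}

```text
time_s: 19.27
tool_pos: [506.9, 170.6, 29.3]
ee_rot: [-0.004, 0.999, 0.035, 0.0]
ft_force: [-9.5, 19.4, 7.6]
width: 11.9
finger_force: 59.9
```

```bash
python3 - <<'E'
from h import *
s,M=st(); c=snap("w10","wrist")
im=cv2.imread("raw_w10.png"); cv2.imwrite("wa.png",im)
p=lambda y,z:proj(tw(JIG,[(-40,y,z)]),c)[0]
m=im.max(2); x0=int(p(-44,33)[0])
print("top edge -44.1:",p(-44.1,33)); print(m[35:75,x0-15].tolist())
# lever edges between pivot and knob: print rows
for y in(120,140,160,180,200,215): print(y,m[y,225:290].tolist())
E
```

```text
t 19.2667 p [506.9   170.645  29.315] tooly yaw -86.04220877087053 z [ 0.     0.009 -1.   ] F [-9.475 19.441  7.597] w 11.928646361668877 59.908992648124695 jig [ 3.935 59.871]
top edge -44.1: [343.548  43.781]
[144, 143, 145, 144, 145, 144, 142, 146, 185, 191, 183, 181, 183, 183, 183, 188, 194, 196, 195, 193, 193, 193, 192, 194, 192, 192, 193, 190, 190, 191, 192, 194, 191, 193, 191, 190, 188, 186, 190, 194]
120 [185, 186, 185, 184, 186, 185, 187, 185, 185, 185, 185, 185, 185, 186, 188, 173, 153, 161, 172, 183, 184, 184, 187, 188, 186, 183, 186, 186, 185, 182, 184, 184, 184, 184, 186, 189, 190, 190, 186, 176, 164, 144, 170, 190, 188, 188, 188, 188, 184, 186, 188, 189, 188, 188, 189, 188, 187, 188, 188, 189, 188, 187, 189, 187, 187]
140 [148, 148, 148, 148, 147, 147, 147, 148, 151, 151, 148, 147, 147, 150, 149, 148, 143, 163, 172, 181, 185, 186, 186, 186, 186, 183, 185, 185, 185, 185, 179, 185, 181, 183, 187, 187, 187, 187, 185, 176, 162, 139, 180, 184, 181, 179, 181, 181, 181, 181, 181, 181, 180, 181, 182, 181, 182, 185, 165, 145, 145, 149, 147, 146, 146]
160 [147, 149, 146, 148, 148
[... 591 characters left out ...]
 157, 146, 148, 148, 147, 147, 148, 147]
200 [146, 146, 147, 146, 148, 147, 149, 147, 148, 148, 150, 150, 151, 151, 150, 148, 156, 152, 163, 173, 183, 183, 184, 186, 184, 184, 184, 184, 184, 181, 181, 180, 184, 182, 186, 188, 186, 186, 179, 167, 152, 162, 178, 178, 178, 178, 175, 178, 178, 178, 179, 178, 177, 178, 177, 179, 173, 150, 148, 151, 149, 149, 148, 149, 150]
215 [148, 145, 149, 150, 148, 149, 148, 149, 147, 150, 151, 148, 150, 151, 150, 149, 151, 141, 165, 172, 179, 183, 184, 185, 185, 181, 183, 183, 184, 181, 179, 181, 183, 181, 184, 188, 186, 185, 176, 165, 149, 163, 177, 179, 177, 178, 176, 177, 177, 178, 178, 175, 177, 176, 178, 180, 159, 147, 148, 148, 149, 151, 149, 150, 147]
```

The lever is at a hard stop, parallel to the fence, and the stop face is about 0.4 mm from the line, so it is locked. Next I'll ease off, release, rise and go above the gauge.

{"fn": "apply_moves", "kwargs": {"deltas": [[0,0,-0.03,0,0,0,0],[0,0,-0.03,0,0,0,0],[0.3,0,0,0,0,0,0],[0.5,0,0,0,0,0,0],[0.7,0,0,0,0,0,0],[1,0,0,0,0,0,0],[1,0,0,0,0,0,0],[1,0,0,0,0,0,0]]}}

```text
time_s: 19.98
tool_pos: [507.5, 167.1, 28.6]
ee_rot: [0.0, 0.999, 0.034, -0.0]
ft_force: [-0.3, 1.0, -0.2]
width: 82.8
finger_force: 0.0
```

{"fn": "apply_moves", "kwargs": {"deltas": [[1,0,0,-0.3,0,0,0],[1,0,0,-0.3,0,0,0],[1,0,0,-0.3,0,0,0],[1,0,0,-0.3,0,0,0],[1,0,0,-0.3,0,0,0],[1,0,0,-0.3,0,0,0],[1,0,0,-0.3,0,0,0],[1,0,0,-0.2,0,0,0]]}}

```text
time_s: 20.65
tool_pos: [508.0, 167.5, 122.1]
ee_rot: [-0.0, 0.999, 0.034, 0.001]
ft_force: [-0.1, 0.3, 0.5]
width: 85.7
finger_force: 0.0
```

```bash
python3 - <<'E'
from h import *
s,M=st(); c=snap("w11","wrist"); m=cv2.imread("raw_w11.png").max(2)
p=lambda x,y,z:proj(tw(JIG,[(x,y,z)]),c)[0]
print("knob pred",p(4.5,60,85)); x,y=p(4.5,60,85).astype(int)
for i in range(y-45,y+16,4): print(i,x-35,''.join('#' if v<30 else ('%' if v<45 else ('+' if v<100 else '.')) for v in m[i,x-35:x+35]))
for xx in (-40,-70): 
    q=p(xx,-43,33); print(q,m[int(q[1])-12:int(q[1])+18,int(q[0])].tolist(), "line",p(xx,-42,6),"edge -42",p(xx,-42,33))
E
```

```text
t 20.65 p [508.045 167.542 122.058] tooly yaw -86.06087092687439 z [ 0.001  0.    -1.   ] F [-0.126  0.34   0.479] w 85.66697683969865 0.0 jig [ 0.761 58.94 ]
knob pred [250.694 208.664]
163 215 #####.................................................................
167 215 #####+................................................................
171 215 #####+................................................................
175 215 %####%................................................................
179 215 ######................................................................
183 215 ###%##................................................................
187 215 #%####........................+%%%+++%%%+.............................
191 215 ##%###......................+%++++++++++++%+..........................
195 215 ######+....................+%++++++++++++++#..........................
199 215 ####%#+...................++%++++++++++++++#..........................
203 215 ###%##+...................+++++++++++++++++%..........................
207 215 %%%%%##...................+++++++++++++++++%..........................
211 215 %%%%%##......................++++++++++++.............................
215 215 %%%%%%#...............................................................
219 215 %%%%%%#...............................................................
223 215 %%%%%%#...............................................................
[306.338  66.37 ] [149, 147, 146, 150, 150, 151, 149, 148, 149, 146, 147, 194, 183, 182, 185, 190, 196, 195, 195, 194, 193, 192, 191, 192, 196, 193, 194, 200, 189, 67] line [301.271  70.57 ] edge -42 [306.27   67.707]
[343.486  66.428] [150, 150, 150, 148, 148, 151, 150, 149, 147, 144, 145, 190, 181, 180, 182, 186, 188, 190, 189, 191, 186, 184, 185, 186, 186, 190, 189, 188, 187, 195] line [334.761  70.622] edge -42 [343.37   67.765]
```

The lever is still shut and the stop face is at the line (about −42.0 after bias correction). Next I'll go over to the gauge and line up the yaw.

{"fn": "apply_moves", "kwargs": {"deltas": [[1,0.09,-0.79,0,0,0,0],[1,0.09,-0.79,0,0,0,0],[1,0.09,-0.79,0,0,0,0],[1,0.09,-0.79,0,0,0,0],[1,0.09,-0.79,0,0,0,0],[1,0.09,-0.79,0,0,0,0],[1,0.09,-0.79,0,0,0,0],[1,0.09,-0.79,0,0,0,0]]}}

```text
time_s: 21.37
tool_pos: [518.6, 423.1, 120.0]
ee_rot: [0.0, 0.999, 0.034, -0.0]
ft_force: [0.3, 0.0, 0.2]
width: 85.5
finger_force: 0.0
```

{"fn": "apply_moves", "kwargs": {"deltas": [[1,0,0,0.125,0,0,-0.222],[1,0,0,0.125,0,0,-0.222],[1,0,0,0.125,0,0,-0.222],[1,0,0,0.125,0,0,-0.222],[1,0,0,0.125,0,0,-0.222],[1,0,0,0.125,0,0,-0.222],[1,0,0,0.125,0,0,-0.222],[1,0,0,0.125,0,0,-0.222]]}}

```text
time_s: 22.03
tool_pos: [519.1, 421.4, 80.6]
ee_rot: [-0.0, 0.992, 0.128, 0.0]
ft_force: [-0.2, 0.0, 0.5]
width: 85.5
finger_force: 0.0
```

```bash
python3 - <<'E'
from h import *
s,M=st(); c=snap("w12","wrist"); m=cv2.imread("raw_w12.png").max(2)
g=np.array([519.5,422.2,1.826])
print("pred heel,longtip,shorttip",proj(tw(g,[(40,40,10),(40,-70,10),(-45,40,10),(-45,14,10),(14,14,10)]),c))
print("pred bar top",proj(tw(g,[(8,18,47),(8,-18,47),(-8,-18,47),(-8,18,47)]),c))
go([519.5,422.2,-5])
b=cv2.threshold(m[:300],110,255,0)[1]; n,l,stt,_=cv2.connectedComponentsWithStats(b)
k=1+np.argmax(stt[1:,4]); print(stt[1:])
for y in range(0,300,7): print('%3d'%y,''.join('#' if v<35 else ('+' if v<110 else '.') for v in m[y,100:420:3]))
E
```

```text
t 22.0333 p [519.068 421.391  80.599] tooly yaw -75.29517732878968 z [ 0.  0. -1.] F [-0.167  0.006  0.507] w 85.54724789835113 0.0 jig [253.268  30.643]
pred heel,longtip,shorttip [[209.908 235.198]
 [203.741 107.325]
 [304.992 235.436]
 [306.626 208.246]
 [238.583 208.075]]
pred bar top [[244.062 230.74 ]
 [243.636 184.814]
 [266.026 184.871]
 [265.344 230.793]]
t 22.0833 p [518.468 421.13   79.319] tooly yaw -75.22073191423254 z [-0.001 -0.001 -1.   ] F [-1.091 -0.488 -1.825] w 85.83295900887093 0.0 jig [253.049  31.259]
delta units [ 0.035 -0.021  2.108]
[[    0     0    56   300 14662]
 [  203   106   103   128  6010]
 [  457   187    55   113  3095]
 [  121   246    40    53   580]
 [  349   246    41    53   585]]
  0 ###########################################################################################################
  7 ###########################################################################################################
 14 ###########################################################################################################
 21 #############################
[... 3746 characters left out ...]
####++...###################
259 ############++....#+##################################################################....++###############
266 ##########+++...++##############################################################+#####+....++++############
273 ########+++....++#+++##+########################################################++#+###+#....+++###########
280 ######+++.....+#+##+#+##########################################################++########.....+++#########
287 ####++++....+##+#################################################################+++#+###++#....++++#######
294 ++++++++#...+#####################################################################++#######+...#++++++++###
```

The gauge matches the prediction within about 1 px (bounding box 203–306 × 106–234). Descending and gripping the bar.

{"fn": "apply_moves", "kwargs": {"deltas": [[1,0,0,0.263,0,0,0],[1,0,0,0.263,0,0,0],[1,0,0,0.263,0,0,0],[1,0,0,0.263,0,0,0],[1,0,0,0.263,0,0,0],[1,0,0,0.263,0,0,0],[1,0,0,0.263,0,0,0],[1,0,0,0.263,0,0,0]]}}

```text
time_s: 22.75
tool_pos: [518.9, 421.7, -4.5]
ee_rot: [0.0, 0.992, 0.127, -0.0]
ft_force: [-0.2, 0.9, -0.0]
width: 85.2
finger_force: 0.0
```

{"fn": "apply_moves", "kwargs": {"deltas": [[0.5,0,0,0,0,0,0],[0.4,0,0,0,0,0,0],[0.3,0,0,0,0,0,0],[0.2,0,0,0,0,0,0],[0.1,0,0,0,0,0,0],[0,0,0,0,0,0,0],[0,0,0,0,0,0,0],[0,0,0,0,0,0,0]]}}

```text
time_s: 23.42
tool_pos: [519.2, 422.3, -2.4]
ee_rot: [-0.0, 0.992, 0.127, 0.001]
ft_force: [-2.3, 0.7, 4.1]
width: 15.1
finger_force: 60.1
```

```bash
python3 - <<'E'
from h import *
s,M=st()
E
```

```text
t 23.4167 p [519.244 422.322  -2.426] tooly yaw -75.38298531739339 z [ 0.001  0.001 -1.   ] F [-2.297  0.682  4.13 ] w 15.069380450709975 60.11934220790863 jig [254.185  30.404]
```

{"fn": "apply_moves", "kwargs": {"deltas": [[0,0,0,-0.3,0,0,0],[0,0,0,-0.32,0,0,0.255],[0,0,0,-0.32,0,0,0.255],[0,0,0,-0.32,0,0,0.255],[0,0,0,-0.32,0,0,0.255],[0,0,0,-0.32,0,0,0.255],[0,0,0,-0.32,0,0,0.255],[0,0,0,-0.32,0,0,0.255]]}}

```text
time_s: 24.08
tool_pos: [518.3, 421.2, 98.6]
ee_rot: [0.001, 0.999, 0.033, -0.001]
ft_force: [-0.8, 0.4, -3.2]
width: 14.4
finger_force: 59.2
```

```bash
python3 - <<'E'
from h import *
go([665.1,113.3,100])
E
```

```text
t 24.0833 p [518.326 421.195  98.611] tooly yaw -86.19535229280379 z [-0.002 -0.001 -1.   ] F [-0.828  0.442 -3.207] w 14.40760482217002 59.16185796260834 jig [253.123  31.396]
delta units [ 3.15   7.924 -0.031]
```

{"fn": "apply_moves", "kwargs": {"deltas": [[0,0.197,0.3,0,0,0,0],[0,0.197,0.5,0,0,0,0],[0,0.197,0.52,0,0,0,0],[0,0.197,0.52,0,0,0,0],[0,0.197,0.52,0,0,0,0],[0,0.197,0.52,0,0,0,0],[0,0.197,0.52,0,0,0,0],[0,0.197,0.52,0,0,0,0]]}}

```text
time_s: 24.75
tool_pos: [592.3, 267.7, 97.7]
ee_rot: [0.0, 0.999, 0.034, -0.001]
ft_force: [0.0, -0.2, -3.0]
width: 14.9
finger_force: 59.2
```

{"fn": "apply_moves", "kwargs": {"deltas": [[0,0.197,0.52,0,0,0,0],[0,0.197,0.52,0,0,0,0],[0,0.197,0.52,0,0,0,0],[0,0.197,0.52,0,0,0,0],[0,0.197,0.52,0,0,0,0],[0,0.197,0.52,0,0,0,0],[0,0.197,0.52,0,0,0,0],[0,0.197,0.37,0,0,0,0]]}}

```text
time_s: 25.42
tool_pos: [665.9, 111.3, 97.7]
ee_rot: [0.0, 0.999, 0.033, -0.001]
ft_force: [-1.0, -0.5, -3.1]
width: 14.6
finger_force: 59.2
```

```bash
python3 - <<'E'
from h import *
go([665.1,113.3,100]); c=imaging.get_calibration("top"); im=imaging.read_camera("top")[:,:,::-1]
cv2.imwrite("raw_t1.png",im)
cw=snap("w13","wrist")
print(imaging.get_calibration("wrist")["view"][2])
a=cv2.resize(im[100:240,190:300],None,fx=3.6,fy=3.6,interpolation=cv2.INTER_CUBIC); b=cv2.resize(cv2.imread("raw_w13.png"),(400,300))
H=np.zeros((504,800,3),np.uint8); H[:a.shape[0],:a.shape[1]]=a; H[:300,400:]=b; cv2.imwrite("pics/v13.png",H)
E
```

```text
t 25.4167 p [665.883 111.294  97.683] tooly yaw -86.16254655217202 z [-0.002 -0.001 -1.   ] F [-1.043 -0.473 -3.067] w 14.602890802265206 59.15874660015106 jig [-66.113 -94.697]
delta units [-0.016 -0.051 -0.058]
[ -0.307  -0.021  -0.952 483.799]
```

{"fn": "apply_moves", "kwargs": {"deltas": [[0,0,0,0.32,0,0,0],[0,0,0,0.34,0,0,0],[0,0,0,0.34,0,0,0],[0,0,0,0.34,0,0,0],[0,0,0,0.34,0,0,0],[0,0,0,0.27,0,0,0],[0,0,0,0.2,0,0,0],[0,0,0,0.12,0,0,0]]}}

```text
time_s: 26.18
tool_pos: [665.4, 113.7, 6.1]
ee_rot: [0.0, 0.999, 0.034, -0.001]
ft_force: [0.5, -0.0, -3.1]
width: 14.8
finger_force: 59.3
```

{"fn": "apply_moves", "kwargs": {"deltas": [[0,0,0,0.025,0,0,0],[0,0,0,0.025,0,0,0],[0,0,0,0.025,0,0,0],[0,0,0,0.025,0,0,0],[0,0,0,0,0,0,0],[0,0,0,0,0,0,0],[0,0,0,0,0,0,0],[0,0,0,0,0,0,0]]}}

```text
time_s: 26.85
tool_pos: [666.4, 114.0, 3.7]
ee_rot: [-0.0, 0.999, 0.034, 0.0]
ft_force: [-0.3, 0.6, -3.1]
width: 14.8
finger_force: 59.3
```

{"fn": "apply_moves", "kwargs": {"deltas": [[0,0,0,0.02,0,0,0],[0,0,0,0.02,0,0,0],[0,0,0,0.0,0,0,0],[0,0,0,0.0,0,0,0],[0,0,0,0,0,0,0],[0,0,0,0,0,0,0],[0,0,0,0,0,0,0],[0,0,0,0,0,0,0]]}}

```text
time_s: 27.52
tool_pos: [666.5, 113.9, 3.6]
ee_rot: [0.0, 0.999, 0.034, 0.001]
ft_force: [-3.7, 0.2, 5.7]
width: 14.6
finger_force: 60.4
```

```bash
python3 - <<'E'
from h import *
go([652.2,124.5,3])
s=r.get_state(); print(s["ft_torque"])
E
```

```text
t 27.5167 p [666.5   113.938   3.553] tooly yaw -86.08100911055053 z [ 0.001 -0.    -1.   ] F [-3.675  0.19   5.657] w 14.635242293683923 60.42445778846741 jig [-63.517 -95.493]
delta units [-0.339 -0.288  0.013]
[ 0.054  1.398 -0.001]
```

{"fn": "apply_moves", "kwargs": {"deltas": [[0,-0.04,-0.034,0,0,0,0],[0,-0.04,-0.034,0,0,0,0],[0,-0.04,-0.034,0,0,0,0],[0,-0.04,-0.034,0,0,0,0],[0,-0.04,-0.034,0,0,0,0],[0,-0.04,-0.034,0,0,0,0],[0,-0.02,-0.02,0,0,0,0],[0,0,0,0,0,0,0]]}}

```text
time_s: 28.18
tool_pos: [656.9, 122.4, 3.5]
ee_rot: [0.0, 0.999, 0.034, 0.002]
ft_force: [2.4, -2.0, 6.5]
width: 14.6
finger_force: 60.6
```

```bash
python3 - <<'E'
from h import *
go([652.2,124.5,3])
s=r.get_state(); print(s["ft_torque"])
E
```

```text
t 28.1833 p [656.886 122.354   3.547] tooly yaw -86.06056060058846 z [ 0.004  0.    -1.   ] F [ 2.437 -2.046  6.51 ] w 14.607660825759629 60.55264055728912 jig [-54.466 -86.475]
delta units [-0.113 -0.062  0.013]
[-0.733 -0.876  0.039]
```

{"fn": "apply_moves", "kwargs": {"deltas": [[0,-0.02,-0.02,0,0,0,0],[0,-0.02,-0.02,0,0,0,0],[0,-0.02,-0.02,0,0,0,0],[0,-0.02,-0.02,0,0,0,0],[0,-0.02,-0.01,0,0,0,0],[0,-0.02,0,0,0,0,0],[0,0,0,0,0,0,0],[0,0,0,0,0,0,0]]}}

```text
time_s: 28.85
tool_pos: [653.2, 124.4, 3.7]
ee_rot: [0.001, 0.999, 0.034, 0.003]
ft_force: [5.7, -6.1, 4.1]
width: 14.9
finger_force: 60.2
```

```bash
python3 - <<'E'
from h import *
go([652.2,124.5,3])
s=r.get_state(); print(s["ft_torque"])
E
```

```text
t 28.85 p [653.2   124.448   3.693] tooly yaw -86.08871462990645 z [ 0.006 -0.001 -1.   ] F [ 5.671 -6.095  4.109] w 14.903164006276066 60.197235345840454 jig [-52.125 -82.94 ]
delta units [-0.025 -0.003  0.017]
[-2.034 -2.387 -0.121]
```

{"fn": "apply_moves", "kwargs": {"deltas": [[0,-0.02,-0.01,0,0,0,0],[0,-0.02,-0.01,0,0,0,0],[0,-0.02,-0.01,0,0,0,0],[0,-0.02,-0.01,0,0,0,0],[0,0,0,0,0,0,0],[0,0,0,0,0,0,0],[0,0,0,0,0,0,0],[0,0,0,0,0,0,0]]}}

```text
time_s: 29.52
tool_pos: [651.5, 124.4, 4.0]
ee_rot: [0.002, 0.999, 0.034, 0.004]
ft_force: [11.9, -10.0, 2.1]
width: 15.0
finger_force: 59.9
```

```bash
python3 - <<'E'
from h import *
go([652.2,124.5,3])
s=r.get_state(); print(s["ft_torque"])
E
```

```text
t 29.5167 p [651.51  124.418   4.024] tooly yaw -86.0896088005243 z [ 0.009 -0.003 -1.   ] F [ 11.878 -10.015   2.065] w 14.953472153135523 59.93625462055206 jig [-52.04  -81.253]
delta units [ 0.017 -0.001  0.026]
[-3.767 -4.182 -0.109]
```

{"fn": "apply_moves", "kwargs": {"deltas": [[0,-0.01,0,0.01,0.01,-0.02,0],[0,-0.01,0,0.01,0.01,-0.02,0],[0,-0.01,0,0.01,0.01,-0.02,0],[0,-0.01,0,0.01,0.01,-0.02,0],[0,-0.01,0,0,0,0,0],[0,0,0,0,0,0,0],[0,0,0,0,0,0,0],[0,0,0,0,0,0,0]]}}

```text
time_s: 30.18
tool_pos: [651.3, 124.4, 3.8]
ee_rot: [-0.001, 0.999, 0.034, 0.002]
ft_force: [15.2, -9.6, 4.4]
width: 15.1
finger_force: 60.3
```

```bash
python3 - <<'E'
from h import *
s,M=st(); print(s["ft_torque"])
c=imaging.get_calibration("wrist"); cw=snap("w14","wrist")
im=imaging.read_camera("top")[:,:,::-1]; cv2.imwrite("raw_t2.png",im)
a=cv2.resize(im[100:240,200:300],None,fx=3.6,fy=3.6,interpolation=cv2.INTER_CUBIC); b=cv2.resize(cv2.imread("raw_w14.png")[0:280,110:470],(430,334))
H=np.zeros((504,800,3),np.uint8); H[:a.shape[0],:a.shape[1]]=a; H[:334,370:]=b; cv2.imwrite("pics/v14.png",H)
st()
E
```

```text
t 30.1833 p [651.328 124.442   3.751] tooly yaw -86.06271744903384 z [ 0.004  0.001 -1.   ] F [15.216 -9.614  4.374] w 15.142546407615265 60.28517425060272 jig [-52.005 -81.073]
[-3.858 -4.96  -0.126]
t 30.2833 p [651.311 124.48    3.734] tooly yaw -86.06173163417769 z [ 0.004  0.001 -1.   ] F [ 14.527 -10.581   4.761] w 15.084744434371578 60.283777713775635 jig [-51.965 -81.058]
```

View pics/v14.png

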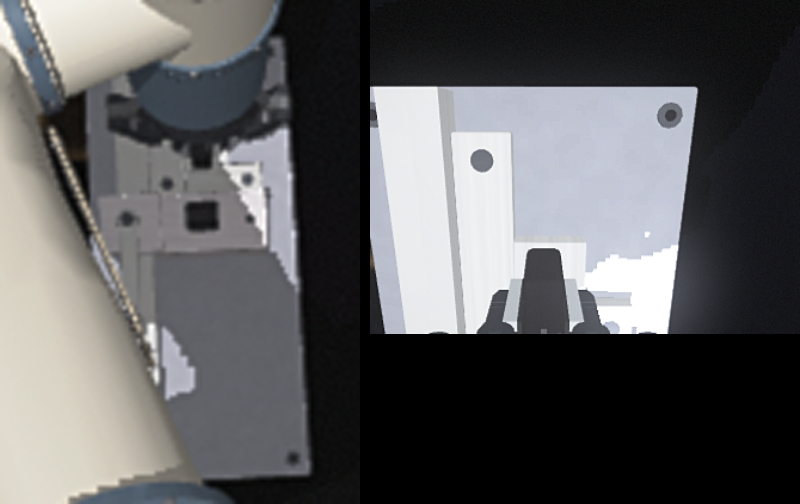

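The composite shows the gauge flat on the plate. Its long leg lies parallel along the fence, with the tip at about (480,132) in the wrist crop. In the top crop its short leg bears on the stop at about row 195, with no visible gap. Forces are about 10 N on the fence and 15 N on the stop, with a firm grip, so I'm handing it in.

```bash
python3 -c "
from cell import r
print(r.sign_off())"
```

```text
the job is handed in; nothing more can be done
None
```

I handed the job in at about 30 s with the stop locked at the line and the gauge gripped and pressed into the corner; no verdict came back, and an early probe put up to 77 N on what I believe was the clamp knob, through the finger links or the gripper body, which fails the run if it was the body (40 N limit).

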